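Load and lock a clamshell cell jig

TASK

Finish loading the blue bonding jig: stand the two loose green cells that wait on the bench beside it in its two empty pockets, then swing the hinged jaw fully shut and push the red-handled locking pin from its parking bush all the way down through the aligned lugs until its flange sits on top. Then grip the two shut jaws, one finger on the black pad of each, and finish while holding them squeezed firmly together (about 15 N); do not let go. Leave the coil, the tools and the rest of the bench where they are.

Things in the scene. Friction and masses are not known exactly. Their poses are not given: they have to be found in the camera images.
- jig: Cell bonding jig, screwed to the bench: aluminium base plate 172 x 60 x 13 mm. Origin: centre of its underside, below the middle pocket. x runs along the row of three pockets (the line y = 0) to the hinge end, away from the robot; y points to the fixed jaw, on the left; z up. Jaws, lugs and parking bush reach z = 44 mm; seated cells z = 74 mm. Parking bush: 26 mm square, at x = -59, y = +52 mm.
- fixed_jaw: Fixed blue jaw with round teeth, on the +y side of the row; same origin and axes as the jig. Outer face at y = +24 mm; on it a black rubber pad (30 x 22 mm, face at y = +26 mm, z 19 to 41 mm, centred at x = +10 mm). Carries the two outer dark steel lugs (26 mm square, z 13 to 22 and 34 to 44 mm) with the pin holes.
- gate (a joint): Hinge of the swing jaw, upright axis, rad: 0 = fully shut (on its stop, pin holes in line); grows as the jaw opens toward the jig's -y side (counter-clockwise from above). Starts at 0.7 to 1.25, range to 1.75. Light friction (0.06 N m) keeps it where it is left; no spring.
- gate_hinge (a point): On the hinge axis, at the top of the hinge (z = 44 mm); at x = +59, y = 0 mm of the jig.
- swing_jaw: Swinging blue jaw with round teeth, z 13 to 44 mm. Origin on the hinge axis at bench level; axes parallel to the jig's when shut, turning with it. Reaches 131 mm along its own -x. Outer face at y = -24 mm; on it a black rubber pad (face at y = -26 mm, z 19 to 41 mm, centred at x = -49 mm). At its free end a steel tongue (z 22.5 to 33.5 mm) with a 13 mm hole enters between the lugs.
- post_top (a point): Centre of the top of the swing jaw's upright handle post: black knob 15 mm in diameter, z 42 to 76 mm, above a 10 mm steel stem down to z = 27 mm; at x = -99, y = -40 mm of the swing jaw, 107 mm from the hinge axis. It can be gripped from above and led round the hinge.
- pad_mid (a point): Fixed point of the jig midway between the two rubber pads when shut, at z = 36 mm (x = +10, y = 0 mm of the jig). Shut, the jaws measure 52 mm across the pads, along the jig's y.
- lug_hole (a point): Centre of the upper mouth of the pin hole in the top outer lug, z = 44 mm (x = -59, y = 0 mm of the jig). Holes in the outer lugs 12 mm in diameter with a 1.5 mm chamfer, running straight down to z = 13 mm.
- pin: Locking pin, upright in the parking bush at the start. Origin: centre of the flange's underside, z up. Shank 10 mm in diameter, 30 mm down from the flange, the lowest 8 mm tapering to 5 mm; flange 22 mm in diameter, 4 mm thick; red handle 18 mm in diameter up to 36 mm above the origin. Home: origin at point lug_hole. Keep fingertips more than 4 mm above the origin, clear of flange, lugs and bush.
- cell_a: Loose green battery cell, 21 mm in diameter, 70 mm tall, 69 g, standing on the bench on the left of the jig. Origin: centre of its underside, z up along it.
- cell_b: The other loose green cell, the same kind; either cell may go in either empty pocket.
- loaded_cell: The same kind of green cell, already seated in the pocket by the hinge; stays there.
- pocket_1 (a point): Centre of the floor of the pocket next to the hinge (already filled), z = 4 mm. Each pocket is a 23 mm bore 9 mm deep in the base plate, its mouth at z = 13 mm; pockets are 29 mm apart along the jig's x. A seated cell's origin is at this point.
- pocket_2 (a point): Centre of the floor of the middle pocket (empty), z = 4 mm. The fixed jaw's teeth (14 mm round, top at z = 44 mm, coned over the top 8 mm) clear the cell by 1 mm and enclose the cell's +y side: keep the fingertips above that and close them along the jig's y.
- pocket_3 (a point): Centre of the floor of the pocket next to the lugs (empty), z = 4 mm.
- strip_coil: Bystander: white coil of strip, 72 mm across, 10 mm high, flat on the bench. Origin under its centre.
- brush: Bystander: brush with wooden handle, 150 mm long.
- spacer_2: Bystander: black 72 x 72 x 10 mm cell spacer.
- tape_amber: Bystander: amber tape roll, 66 mm across, 19 mm high.
- cutters: Bystander: blue-handled pliers, 152 mm long.
- hexkey: Bystander: hex key, 83 x 33 x 5 mm.
Not all that is in view belongs to the job. Leave any turquoise look-alike of the cell_b alone.

How it is judged (in metres and radians):
On the way, in this order (a step that is already met when the one before it is completed fails the run):
1. both loose cells stand seated in the two empty pockets (distance between loaded_cell and pocket_1 below 0.005 m and angle between loaded_cell's own z axis and vertical below 0.12 rad and (((distance between cell_a and pocket_2 below 0.005 m and angle between cell_a's own z axis and vertical below 0.12 rad) and (distance between cell_b and pocket_3 below 0.005 m and angle between cell_b's own z axis and vertical below 0.12 rad)) or ((distance between cell_a and pocket_3 below 0.005 m and angle between cell_a's own z axis and vertical below 0.12 rad) and (distance between cell_b and pocket_2 below 0.005 m and angle between cell_b's own z axis and vertical below 0.12 rad)))), for 0.2 s.
2. the swing jaw is fully shut round the cells (all of step 1 and value of joint gate below 0.02 rad), for 0.2 s.
3. the pin is fully home through the lugs (all of step 2 and horizontal distance between pin and lug_hole below 0.004 m and z of pin in the frame of lug_hole between -0.004 and 0.003 m and angle between pin's own z axis and vertical below 0.1 rad), for 0.2 s.
At the end, for the whole second after the job is handed in: Three cells upright (0.12 rad) in the pockets within 5 mm; gate below 0.02 rad; pin flange within 3 mm of the lug top, 4 mm of the hole centre, upright within 0.1 rad; fingers press on the swing jaw and on the fixed jaw with over 5 N each, within 25 mm of pad_mid (all of step 3 and contact force between the fingers and swing_jaw above 5 N and contact force between the fingers and fixed_jaw above 5 N and horizontal distance between the grasp point and pad_mid below 0.025 m); the arm keeps its last pose, push and grip.
It fails at once if a bystander (coil, brush, spacer, tape roll, cutters, hex key) is pushed more than 30 mm away (distance of any of strip_coil, brush, spacer_2, tape_amber, cutters, hexkey from where it was at the start of the episode above 0.03 m).
It also fails if it takes over 72 s, if anything falls off the work surface, if the arm or the gripper's body presses on something with over 40 N, if the wrist force passes 120 N, or if a joint passes its speed limit or range.

ROBOT

A 6-joint arm with a two-finger parallel gripper is mounted at the origin on a cart in front of the work surface, level with it; the furniture and walls round the work are solid. World frame = base frame: x ahead of the robot, y to its left, z up, the work surface at z = 0. Lengths are in mm, angles in rad, forces in N, time in s.
With the tool pointing down it reaches from about 225 to 725 mm from the base axis. Payload 3.1 kg.
Tool frame: the origin (TCP) lies at the very end of the fingers, on their centre line; the grasp point (between the pads) lies 19 mm behind it; z points along the fingers, y is the line along which they close (so a half turn about z gives the same grasp; the last joint's range is limited). The gripper opens to 85 mm and grips with 20 to 120 N. Pads are 22 mm wide; open, the fingers measure 114 mm over their backs; the gripper's body (76 mm by 85 mm) begins 54 mm behind the grasp point. The pads swing forward as they close: fully open they stand 13 mm farther back than shut.
Start: joints at [0.974, 0.048, 0.099, 1.622, 0, 1.443], TCP at [237.209, 468.347, 231.312] pointing down, gripper open.
Joint ranges: [-2.91, 2.91], [-0.99, 1.94], [-1.21, 1.42], [-2.12, 2.29], [-1.49, 1.47], [-3.14, 3.14]. Speed limits (rad/s): [2.79, 2.79, 3.14, 3.14, 3.14, 3.14].

INTERFACE

Orientations are given as a unit quaternion [w, x, y, z].
In Python, from plant import observe, read_camera, hand_in gives the robot as it stands.
- The arm moves only by the tool send_rows, never from a script. Its argument "plan" is a list of rows, each a list of 2 entries, a list of its own where there are three numbers: the shift along the tool's x, y, z in cm, then the turn about the tool's z in rad. A call has exactly 5 rows; each row shifts and turns the commanded pose from where the row before left it, along the tool's axes as they then stand; what a row does not reach is not made up. A row lasts 1/10 s, in which the tool goes at most 50 mm and 8.59 degrees, less where a joint would pass 70% of its speed; a pose out of reach is approached as far as the arm can. A call with a gripper value outside its range is refused whole. "jaw" is the closure, from -1 (fully open) to 1 (shut), set as the call begins (left out, the last holds). The fingers move at their own pace and stop on an object; "grip_force" is the grip in N (left out, the last holds). Time passes only in rows, so rows that do not move let the fingers close, or fill a call up. It gives the time, the measured TCP pose, the force, the opening and the grip force at its end, in the units of the state.
- observe(): the state, without advancing time (a new reading comes with each control period).
- read_camera(name): name is "scene" or "side" or "wrist"; returns a dict with "img" (384x512x3 uint8, red, green, blue), "fovy" (degrees; the focal length in pixels is half the picture's height over the tangent of half this angle, whatever the lens; pixels are square), "cx", "cy" (the principal point, pixels), "R" (3x3) and "t" (3): a world point X has camera coordinates R X + t. Camera axes: x right, y down, z forward; pixel columns grow to the right and rows downward; lengths in mm; the calibration is good to about 2 mm. A picture is of the moment at which its call begins. There is no depth.
- hand_in(): hands the job in; it is judged then, once.
The state is a dict: "clock": time; "joint_pos": joint angles; "dq": joint speeds; "effort": joint torques, N m; "ee_pos": TCP position; "tool_rot": TCP orientation; "force": force on the tool from outside, world axes, zero at the start; "torque": the same for the moment, N m; "grip_width": finger opening in mm; "grip_force": force on a finger pad.
Only numpy, scipy, OpenCV 4.12 (cv2) and the standard library are available. Lean on these libraries where they do the work, as an engineer would, in place of code of your own. Each camera call takes 0.05 s, during which the arm holds its last target. There are 200 camera calls.

## Working session

There is one attempt and no reset: what is moved stays moved. The work goes in short steps, Python scripts to look and compute and a tool call to move; the robot and the scene stay as the last step left them, time stands still between calls to the robot, and variables do not carry over. Pictures are saved under pics/ and viewed, at most 10 in all, crops included, and the job is handed in when it is done.

Besides the shell and the picture viewer there is one more tool, called after ">>>" as name(argument=value, ...), one argument or row to a line, values as JSON. send_rows: Moves the arm, as the interface text tells. Its arguments: {"type":"object","properties":{"plan":{"type":"array","items":{"type":"array"}},"jaw":{"type":"number"},"grip_force":{"type":"number"}},"required":["plan"]}

```bash
ls; mkdir -p pics; python3 - <<'E'
from plant import *
import cv2,pickle,numpy as np
s=observe();print({k:np.round(v,3).tolist() for k,v in s.items()})
d={n:read_camera(n) for n in("scene","side","wrist")}
pickle.dump(d,open("c0.pkl","wb"))
for n,c in d.items():
  print(n,c["fovy"],c["cx"],c["cy"],np.round(c["R"],3).tolist(),np.round(c["t"],1).tolist())
a=cv2.resize(d["scene"]["img"],(800,600),interpolation=cv2.INTER_CUBIC)
cv2.imwrite("pics/scene0.png",a[:,:,::-1])
b=cv2.resize(d["side"]["img"],(800,600),interpolation=cv2.INTER_CUBIC)
cv2.imwrite("pics/side0.png",b[:,:,::-1])
E
```

```text
pics
{'clock': 0.0, 'joint_pos': [0.974, 0.049, 0.098, 1.622, 0.0, 1.443], 'dq': [0.001, 0.001, -0.001, -0.002, 0.001, 0.002], 'effort': [-0.001, -33.878, 32.002, 0.02, -0.0, -0.0], 'ee_pos': [236.874, 467.847, 230.139], 'tool_rot': [-0.0, 0.232, 0.973, -0.001], 'force': [0.607, 0.684, 0.63], 'torque': [0.052, -0.026, -0.024], 'grip_force': 0.0, 'grip_width': 84.932}
scene 51.85772909749018 255.90100414313656 191.88533835808138 [[0.47, -0.883, -0.013], [-0.454, -0.229, -0.861], [0.757, 0.41, -0.508]] [-449.0, 281.5, 825.3]
side 50.49096826541958 249.56338754801166 199.19810515781393 [[-0.989, -0.15, 0.018], [-0.082, 0.433, -0.898], [0.127, -0.889, -0.44]] [544.7, 201.0, 882.5]
wrist 65.93203137828773 258.0899932092193 191.21858515244327 [[0.452, 0.892, -0.003], [0.85, -0.429, 0.306], [0.271, -0.141, -0.952]] [-523.3, -40.0, 379.9]
```

View pics/scene0.png

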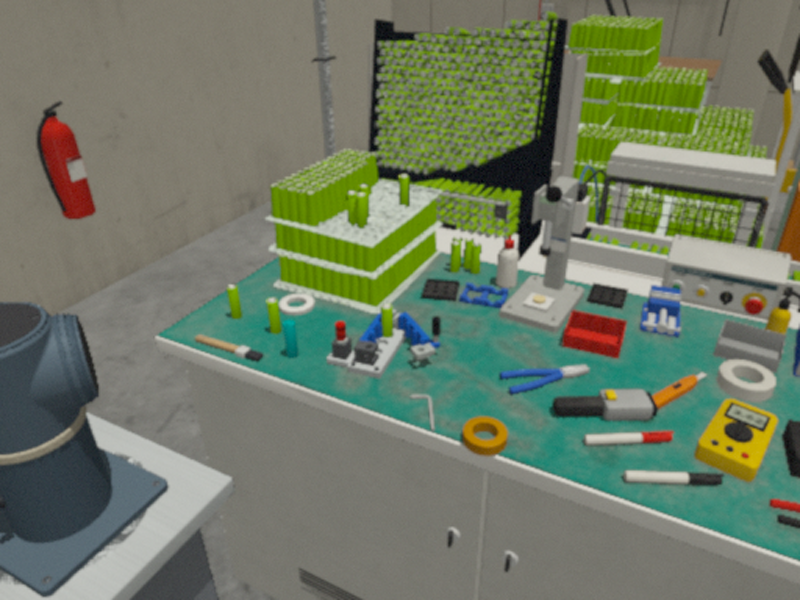

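View pics/side0.png

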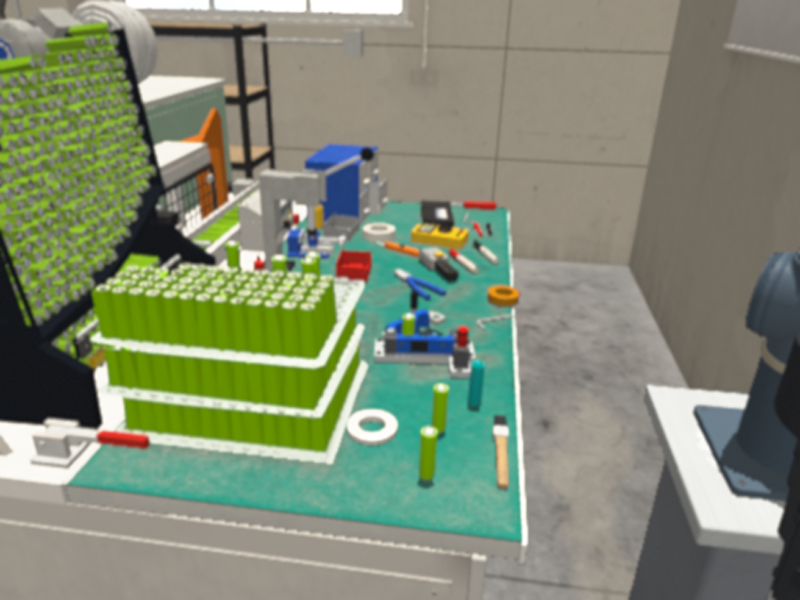

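Scene view (800x600): the two green cells are at (234,302) and (273,315). The turquoise look-alike is at (290,337), the loaded cell at (387,320), and the other green cells belong to the stacks behind. The red pin is at (340,332) and the post knob at (436,325). I'll check this choice in one close crop alongside the wrist view.

```bash
cat > h.py <<'E'
import numpy as np,cv2
from scipy.optimize import least_squares
def K(c):
    f=c["img"].shape[0]/2/np.tan(np.radians(c["fovy"])/2)
    return np.array([[f,0,c["cx"]],[0,f,c["cy"]],[0,0,1]])
def proj(c,X):
    X=np.atleast_2d(X); p=(np.array(c["R"])@X.T+np.array(c["t"])[:,None]); q=K(c)@p
    return (q[:2]/q[2]).T
def ray(c,uv):
    R=np.array(c["R"]);o=-R.T@np.array(c["t"]);d=R.T@np.linalg.inv(K(c))@np.array([uv[0],uv[1],1.]);return o,d/np.linalg.norm(d)
def atz(c,uv,z):
    o,d=ray(c,uv);return o+d*(z-o[2])/d[2]
def tri(obs):
    A=0;b=0
    for c,uv in obs:
        o,d=ray(c,uv);P=np.eye(3)-np.outer(d,d);A=A+P;b=b+P@o
    X=np.linalg.solve(A,b);return X,[np.round(proj(c,X)[0]-uv,1).tolist() for c,uv in obs]
E
python3 - <<'E'
import pickle,cv2,numpy as np
from h import *
d=pickle.load(open("c0.pkl","rb"));s=d["scene"];e=d["side"]
k=.64
for a,b in [((232,287),(429,430)),((236,317),(427,483)),((272,300),(441,386)),((275,332),(440,433)),((387,306),(409,317)),((341,323),(462,329)),((436,318),(414,293))]:
    X,r=tri([(s,np.array(a)*k),(e,np.array(b)*k)]);print(X.round(1),r)
c1=cv2.resize(s["img"][165:260,120:300],(800,422),interpolation=cv2.INTER_CUBIC)
w=d["wrist"]["img"]
c2=cv2.resize(e["img"][180:320,210:340],(0,0),fx=1.2,fy=1.2)
out=np.zeros((600,800,3),np.uint8);out[:384,:512]=w
c=cv2.resize(s["img"][180:250,130:300],(510,210),interpolation=cv2.INTER_CUBIC);out[388:598,:510]=c
c2=cv2.resize(e["img"][180:320,215:335],(285,332),interpolation=cv2.INTER_CUBIC);out[:332,514:799]=c2
cv2.imwrite("pics/c1.png",out[:,:,::-1])
E
```

```text
[483.9 119.2  69.2] [[0.0, -0.0], [0.1, 0.1]]
[485.  128.   -6.2] [[-0.8, 0.8], [-1.3, -1.2]]
[477.   15.8  70.6] [[-0.0, 0.0], [-0.0, -0.0]]
[475.9  21.2  -4.5] [[-0.6, 0.7], [-0.9, -0.9]]
[ 549.1 -189.8   73. ] [[-0.3, 0.5], [-0.4, -0.5]]
[ 456.8 -150.4   78.3] [[-0.2, 0.3], [-0.3, -0.3]]
[ 551.7 -287.5   73.8] [[-0.3, 0.4], [-0.3, -0.4]]
```

View pics/c1.png

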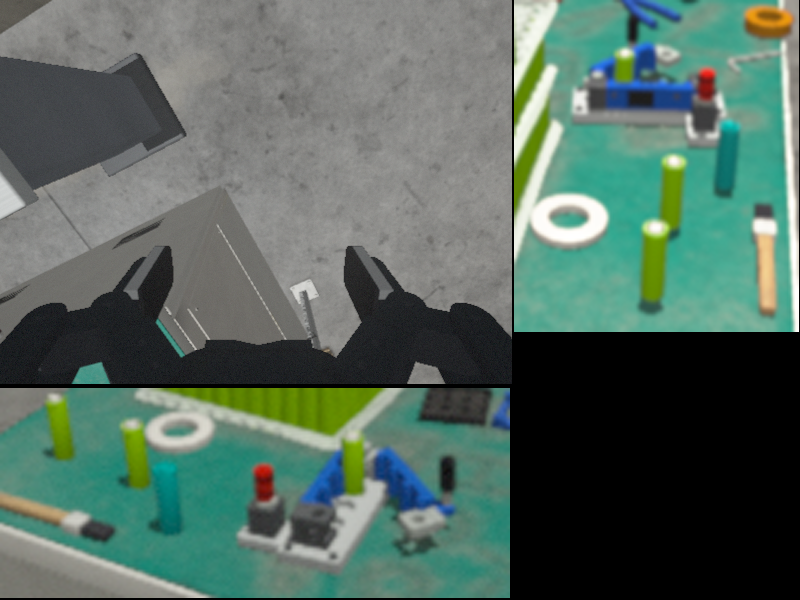

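The crop confirms it: two green cells stand on the left, with the turquoise one nearer the jig, and it stays untouched. I'll move the wrist camera over the work.

>>> send_rows(
  plan=[
    [[-2.8, -2.5, 0], 0],
    [[-2.8, -2.5, 0], 0],
    [[-2.8, -2.5, 0], 0],
    [[-2.8, -2.5, 0], 0],
    [[-2.8, -2.5, 0], 0],
  ],
)

```text
clock: 0.65
ee_pos: [305.7, 292.1, 230.9]
tool_rot: [-0.0, 0.232, 0.973, -0.0]
force: [1.5, 0.2, -0.1]
grip_width: 85.4
grip_force: 0.0
```

>>> send_rows(
  plan=[
    [[-2.8, -2.5, 0], 0],
    [[-2.8, -2.5, 0], 0],
    [[-2.8, -2.5, 0], 0],
    [[-2.8, -2.5, 0], 0],
    [[-2.8, -2.5, 0], 0],
  ],
)

```text
clock: 1.15
ee_pos: [374.2, 117.3, 231.1]
tool_rot: [0.0, 0.232, 0.973, 0.0]
force: [0.4, 0.4, 0.2]
grip_width: 85.3
grip_force: 0.0
```

>>> send_rows(
  plan=[
    [[-2.8, -2.5, 0], 0],
    [[-2.8, -2.5, 0], 0],
    [[-2.8, -2.5, 0], 0],
    [[-2.8, -2.5, 0], 0],
    [[-2.8, -2.5, 0], 0],
  ],
  jaw=-0.2,
)

```text
clock: 1.65
ee_pos: [442.6, -57.5, 231.0]
tool_rot: [-0.0, 0.232, 0.973, 0.0]
force: [0.4, 1.0, -0.2]
grip_width: 51.0
grip_force: 0.0
```

>>> send_rows(
  plan=[
    [[0, 0, 0], -0.147],
    [[0, 0, 0], -0.147],
    [[0, 0, 0], -0.147],
    [[0, 0, 0], -0.147],
    [[0, 0, 0], 0],
  ],
)

```text
clock: 2.15
ee_pos: [442.3, -56.0, 230.9]
tool_rot: [-0.0, -0.059, 0.998, 0.0]
force: [-0.1, 0.3, -0.7]
grip_width: 51.3
grip_force: 0.0
```

```bash
cat >> h.py <<'E'
from scipy.spatial.transform import Rotation as Ro
def st():
    from plant import observe
    s=observe();q=s["tool_rot"];R=Ro.from_quat([q[1],q[2],q[3],q[0]]).as_matrix()
    print("t",round(s["clock"],2),"p",np.round(s["ee_pos"],1),"yaw_y",round(float(np.degrees(np.arctan2(R[1,1],R[0,1]))),2),"z",R[:,2].round(3),"F",np.round(s["force"],1),"w",round(s["grip_width"],1),round(s["grip_force"],1),"j6",round(s["joint_pos"][5],2))
    return np.array(s["ee_pos"]),R
def cm(target,R,p): return (R.T@(np.array(target)-p)/10).round(2)
E
python3 - <<'E'
from plant import *
from h import *
import pickle
st()
c=read_camera("wrist");pickle.dump(c,open("w1.pkl","wb"))
print(-np.array(c["R"]).T@c["t"])
a=cv2.resize(c["img"],(800,600),interpolation=cv2.INTER_CUBIC)
cv2.imwrite("pics/w1.png",a[:,:,::-1])
E
```

```text
t 2.15 p [442.3 -56.  230.9] yaw_y 96.8 z [-0.001  0.    -1.   ] F [-0.1  0.3 -0.7] w 51.3 0.0 j6 -0.4
[364.67506455 -65.67701793 373.10638877]
```

View pics/w1.png

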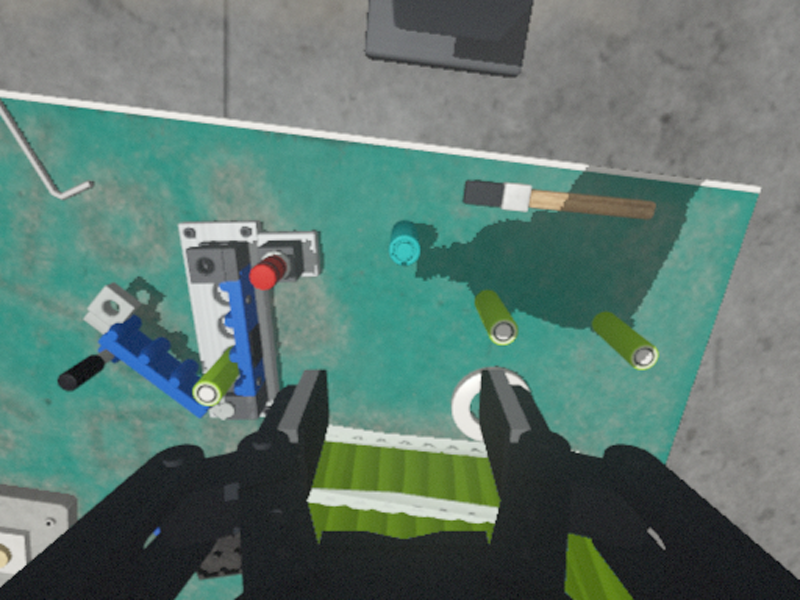

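The wrist view (800x600) shows the cell tops at (503,331) and (644,355) and the turquoise one at (404,250). On the jig: pin top (264,274), lug hole (206,265), pockets (223,292) and (226,323), loaded cell top (208,393), knob (70,381).

```bash
python3 - <<'E'
from h import *
import pickle
d=pickle.load(open("c0.pkl","rb"));s=d["scene"];e=d["side"];w=pickle.load(open("w1.pkl","rb"));k=.64
P=lambda a:np.array(a)*k
T=lambda *o:print(*[ (np.round(x,1).tolist() if i==0 else x) for i,x in enumerate(tri(o))])
T((s,P((232,287))),(e,P((429,430))),(w,P((644,355))))
T((s,P((272,300))),(e,P((441,386))),(w,P((503,331))))
T((s,P((387,306))),(e,P((409,317))),(w,P((208,393))))
T((s,P((341,323))),(e,P((462,329))),(w,P((264,274))))
T((s,P((436,318))),(e,P((414,293))),(w,P((70,381))))
A=lambda n,uv,z:(print(n,atz(w,P(uv),z).round(1)),atz(w,P(uv),z)[:2])[1]
cA=A("cellL",(644,355),70);cB=A("cellR",(503,331),70);l=A("loaded",(208,393),74);lug=A("lug",(206,265),44)
p3=A("p3",(223,292),13);p2=A("p2",(226,323),13);pin=A("pin",(264,274),80);kn=A("knob",(68,382),76);tg=A("tongue",(110,307),33.5);tq=A("turq",(404,250),70)
J=np.array([[29,0],[-59,0],[-29,0],[0,0],[-59,52]],float);W=np.array([l,lug,p3,p2,pin])
f=lambda q:((np.array([[np.cos(q[2]),-np.sin(q[2])],[np.sin(q[2]),np.cos(q[2])]])@J.T).T+q[:2]-W).ravel()
r=least_squares(f,[530,-200,.1]);print("jig",r.x.round(3),r.fun.reshape(-1,2).round(1).tolist())
q=r.x;h=q[:2]+59*np.array([np.cos(q[2]),np.sin(q[2])]);v=kn-h
print("hinge",h,"dist",np.linalg.norm(v),"gate",(np.arctan2(v[1],v[0])-np.arctan2(-40,-99)-q[2]+np.pi)%(2*np.pi)-np.pi)
E
```

```text
[483.4, 120.4, 69.7] [[-0.4, -0.2], [0.2, 0.2], [-1.5, 0.6]]
[476.7, 16.8, 70.8] [[-0.4, -0.1], [0.1, 0.2], [-1.0, 0.5]]
[549.3, -188.7, 72.7] [[-0.6, 0.5], [-0.5, -0.3], [-1.2, 0.3]]
[455.3, -149.5, 78.0] [[-0.8, 0.6], [0.3, -0.0], [-1.7, 2.6]]
[551.4, -287.1, 73.4] [[-0.4, 0.6], [-0.2, -0.2], [-0.9, 0.8]]
cellL [482.5 121.6  70. ]
cellR [476.3  18.1  70. ]
loaded [ 547.9 -186.9   74. ]
lug [ 460.6 -199.5   44. ]
p3 [ 490.8 -198.6   13. ]
p2 [ 517.6 -196.1   13. ]
pin [ 451.7 -147.3   80. ]
knob [ 549.7 -285.6   76. ]
tongue [ 506.3 -278.1   33.5]
turq [427.1 -58.   70. ]
jig [ 5.18505e+02 -1.92897e+02  1.32000e-01] [[-0.7, -2.2], [-0.6, -1.1], [-1.0, 1.9], [0.9, 3.2], [1.4, -1.9]]
hinge [ 576.99179011 -185.1293639 ] dist 104.072780495246 gate 0.7896179149581419
```

Next I pick the nearer cell (right one, about (476.5, 17.5)).

>>> send_rows(
  plan=[
    [[-1.4, 2.3, 1.0], 0],
    [[-1.4, 2.3, 1.0], 0],
    [[-1.46, 2.3, 1.0], 0],
    [[0, 0, 3.5], 0],
    [[0, 0, 3.5], -0.02],
  ],
)

```text
clock: 2.7
ee_pos: [477.7, 18.5, 131.2]
tool_rot: [0.001, -0.069, 0.998, -0.0]
force: [-0.1, 0.2, -0.1]
grip_width: 51.0
grip_force: 0.0
```

>>> send_rows(
  plan=[
    [[0, 0, 2.1], 0],
    [[0, 0, 2.1], 0],
    [[0, 0, 2.1], 0],
    [[0, 0, 2.1], 0],
    [[0, 0, 0], 0],
  ],
)

```text
clock: 3.2
ee_pos: [473.3, 18.0, 43.8]
tool_rot: [-0.004, -0.068, 0.998, 0.001]
force: [-0.5, 0.2, 0.2]
grip_width: 51.0
grip_force: 0.0
```

>>> send_rows(
  plan=[
    [[0, 0, 0], 0],
    [[0, 0, 0], 0],
    [[0, 0, 0], 0],
    [[0, 0, 0], 0],
    [[0, 0, 0], 0],
  ],
  jaw=1,
  grip_force=30,
)

```text
clock: 3.7
ee_pos: [477.8, 17.5, 48.8]
tool_rot: [0.001, -0.069, 0.998, -0.0]
force: [-0.5, 0.6, 3.8]
grip_width: 19.9
grip_force: 30.9
```

>>> send_rows(
  plan=[
    [[0, 0, -2], 0],
    [[0, 0, -3.2], 0],
    [[0, 0, -3.2], 0],
    [[0, 0, -3.2], 0],
    [[-0.2, -2.7, 0], 0],
  ],
)

```text
clock: 4.2
ee_pos: [485.1, -7.5, 169.1]
tool_rot: [0.005, -0.071, 0.997, -0.0]
force: [1.2, -0.1, -1.1]
grip_width: 19.9
grip_force: 30.6
```

>>> send_rows(
  plan=[
    [[-0.2, -3.8, 0], 0],
    [[-0.2, -3.8, 0], 0],
    [[-0.2, -3.8, 0], 0],
    [[-0.2, -3.8, 0], 0],
    [[-0.2, -3.4, 0], 0],
  ],
)

```text
clock: 4.7
ee_pos: [517.9, -193.5, 163.1]
tool_rot: [-0.0, -0.069, 0.998, 0.0]
force: [0.8, 0.1, -0.7]
grip_width: 20.2
grip_force: 30.6
```

>>> send_rows(
  plan=[
    [[0, 0, 0], 0],
    [[0, 0, 0], 0],
    [[0, 0, 0], 0],
    [[0, 0, 0], 0],
    [[0, 0, 0], 0],
  ],
)

```text
clock: 5.2
ee_pos: [518.0, -190.6, 163.5]
tool_rot: [0.0, -0.07, 0.998, 0.0]
force: [-0.1, -0.1, 0.3]
grip_width: 19.6
grip_force: 30.6
```

```bash
python3 - <<'E'
from plant import *
from h import *
import pickle
st()
c=read_camera("wrist");pickle.dump(c,open("w2.pkl","wb"))
a=cv2.resize(c["img"][60:384,56:456],(800,648),interpolation=cv2.INTER_CUBIC)[:600]
cv2.imwrite("pics/w2.png",a[:,:,::-1])
E
```

```text
t 5.2 p [ 518.  -190.6  163.5] yaw_y 98.06 z [ 0.  0. -1.] F [-0.1 -0.1  0.3] w 19.6 30.6 j6 -0.61
```

View pics/w2.png

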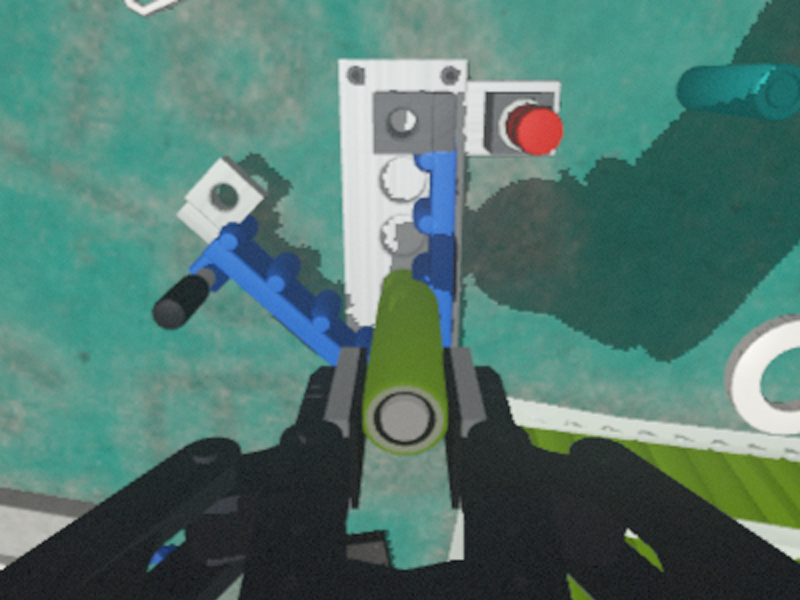

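The wrist view (crop, scale 2, offset 56,60) shows the cell held upright, top at (405,417) and lower edge near (408,270). The pocket mouths are at (403,179) and (403,236), lug hole (402,121), plate corners (340,60) and (467,60), pin top (537,130), knob (168,314).

```bash
cat >> h.py <<'E'
def fitjig(obs,q0=(518.5,-192,.138)):
    # obs: list of (cam,uv,jigXYZ,weight)
    def f(q):
        c,s=np.cos(q[2]),np.sin(q[2]);r=[]
        for cam,uv,X,w in obs:
            P=np.array([q[0]+c*X[0]-s*X[1],q[1]+s*X[0]+c*X[1],X[2]]);r+=list((proj(cam,P)[0]-uv)*w)
        return np.array(r)
    r=least_squares(f,q0,x_scale=[1,1,.01],loss="soft_l1");return r.x,f(r.x).reshape(-1,2).round(1).tolist()
E
python3 - <<'E'
from h import *
import pickle
w=pickle.load(open("w2.pkl","rb"));U=lambda a:np.array(a)/2+[56,60]
o=[((402,121),(-59,0,44)),((403,179),(-29,0,13)),((403,236),(0,0,13)),((340,60),(-86,-30,13)),((467,60),(-86,30,13)),((537,130),(-59,52,80))]
q,r=fitjig([(w,U(a),X,1) for a,X in o]);print(q.round(3),r)
top=atz(w,U((405,417)),184.7);print("held top",top)
# predicted near edge of held bottom
for z in(114.7,184.7):
  for dx in (0,):
    t=np.linspace(0,2*np.pi,60);c=np.c_[518+10.5*np.cos(t),-190.6+10.5*np.sin(t),0*t+z];p=(proj(w,c)-[56,60])*2;print(z,"rows",p[:,1].min(),p[:,1].max(),"cols",p[:,0].min(),p[:,0].max())
h=q[:2]+59*np.array([np.cos(q[2]),np.sin(q[2])]);v=atz(w,U((168,314)),76)[:2]-h
print("hinge",h,np.linalg.norm(v),"gate",(np.arctan2(v[1],v[0])-np.arctan2(-40,-99)-q[2]+np.pi)%(2*np.pi)-np.pi)
g=w["img"].astype(int);
m=((g[:,:,1]>g[:,:,2]*1.6)&(g[:,:,1]>60)&(g[:,:,0]>g[:,:,2]*1.2)).astype(np.uint8);m=m[:,200:300]
ys,xs=np.nonzero(m[150:270]);
for y in (197,205,215,225,240,255,265):
  x=np.nonzero(m[y])[0]; 
  if len(x): print((y-60)*2,(x.min()+200-56)*2,(x.max()+201-56)*2)
E
```

```text
[ 5.19604e+02 -1.91783e+02  1.42000e-01] [[0.1, 1.0], [-0.2, 0.3], [-0.1, 0.0], [-0.9, -0.8], [-0.2, -0.9], [2.0, 0.3]]
held top [ 516.54387927 -191.10012116  184.7       ]
114.7 rows 280.67057365497845 336.75720946613427 cols 375.5846644486037 435.99336516978065
184.7 rows 382.83257490321915 460.5901941748939 cols 361.5552082352902 450.9356816042779
hinge [ 578.00658392 -183.41079106] 107.01502165581672 gate 0.7787006168745272
274 390 412
290 384 430
310 378 438
330 374 440
360 370 444
390 364 446
410 362 448
```

>>> send_rows(
  plan=[
    [[-0.31, -0.14, 2], 0],
    [[0, 0, 2], 0],
    [[0, 0, 1.5], 0],
    [[0, 0, 1], 0],
    [[0, 0, 0], 0],
  ],
)

```text
clock: 5.75
ee_pos: [520.0, -191.7, 96.3]
tool_rot: [-0.002, -0.07, 0.998, 0.001]
force: [-0.1, -0.4, -0.3]
grip_width: 20.4
grip_force: 30.6
```

>>> send_rows(
  plan=[
    [[0, 0, 0], 0],
    [[0, 0, 0], 0],
    [[0, 0, 0], 0],
    [[0, 0, 0], 0],
    [[0, 0, 0], 0],
  ],
)

```text
clock: 6.25
ee_pos: [521.5, -192.8, 98.8]
tool_rot: [0.0, -0.069, 0.998, -0.0]
force: [0.1, -0.8, -0.6]
grip_width: 19.9
grip_force: 30.6
```

```bash
python3 - <<'E'
from plant import *
from h import *
import pickle
p,R=st()
c=read_camera("wrist");pickle.dump(c,open("w3.pkl","wb"))
x0,y0,f=180,130,5
a=cv2.resize(c["img"][y0:y0+120,x0:x0+160],(800,600),interpolation=cv2.INTER_CUBIC)
q=(519.6,-191.8,.142)
t=np.linspace(0,2*np.pi,72)
def circ(cx,cy,z,r,col):
    u=((proj(c,np.c_[cx+r*np.cos(t),cy+r*np.sin(t),0*t+z])-[x0,y0]+.5)*f).astype(int)
    for v in u: cv2.circle(a,tuple(int(i) for i in v),1,col,-1)
circ(q[0],q[1],13,11.5,(255,0,0)); circ(q[0]-29*np.cos(q[2]),q[1]-29*np.sin(q[2]),13,11.5,(255,0,0))
zb=p[2]-48.8
circ(p[0]-1.5,p[1]-.2,zb,10.5,(255,0,255)); circ(p[0]-1.5,p[1]-.2,zb+70,10.5,(255,0,255))
cv2.imwrite("pics/w3.png",a[:,:,::-1])
E
```

```text
t 6.25 p [ 521.5 -192.8   98.8] yaw_y 97.97 z [ 0.001 -0.    -1.   ] F [ 0.1 -0.8 -0.6] w 19.9 30.6 j6 -0.61
```

View pics/w3.png

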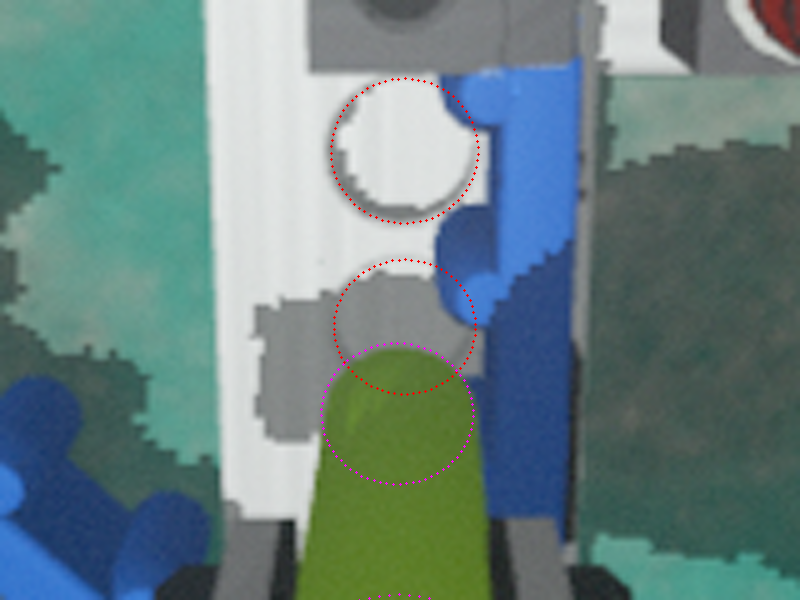

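>>> send_rows(
  plan=[
    [[0.06, 0.09, 0], 0],
    [[0, 0, 1], 0],
    [[0, 0, 1], 0],
    [[0, 0, 1], 0],
    [[0, 0, 0], 0],
  ],
)

```text
clock: 6.8
ee_pos: [519.6, -191.4, 65.5]
tool_rot: [-0.001, -0.07, 0.998, 0.001]
force: [1.1, -0.5, -2.4]
grip_width: 19.7
grip_force: 30.4
```

>>> send_rows(
  plan=[
    [[0, 0, 0.3], 0],
    [[0, 0, 0.3], 0],
    [[0, 0, 0.2], 0],
    [[0, 0, 0], 0],
    [[0, 0, 0], 0],
  ],
)

```text
clock: 7.3
ee_pos: [520.6, -191.8, 60.5]
tool_rot: [0.0, -0.07, 0.998, -0.0]
force: [-0.8, -0.7, 0.2]
grip_width: 20.1
grip_force: 30.6
```

>>> send_rows(
  plan=[
    [[0, 0, 0.3], 0],
    [[0, 0, 0.2], 0],
    [[0, 0, 0.2], 0],
    [[0, 0, 0], 0],
    [[0, 0, 0], 0],
  ],
)

```text
clock: 7.8
ee_pos: [520.5, -191.8, 53.2]
tool_rot: [-0.0, -0.07, 0.998, 0.0]
force: [0.6, -0.6, -1.2]
grip_width: 20.4
grip_force: 30.6
```

>>> send_rows(
  plan=[
    [[0, 0, 0.03], 0],
    [[0, 0, 0], 0],
    [[0, 0, 0], 0],
    [[0, 0, 0], 0],
    [[0, 0, 0], 0],
  ],
  jaw=-0.2,
)

```text
clock: 8.3
ee_pos: [520.6, -191.8, 53.1]
tool_rot: [0.0, -0.07, 0.998, -0.0]
force: [0.7, 0.3, 0.5]
grip_width: 51.3
grip_force: 0.0
```

>>> send_rows(
  plan=[
    [[0, 0, -1], 0],
    [[0, 0, -2.5], 0],
    [[0, 0, -2.5], 0],
    [[0, 0, -2.5], 0],
    [[-0.06, 2.7, -2.2], 0],
  ],
)

```text
clock: 8.8
ee_pos: [518.2, -167.3, 162.3]
tool_rot: [0.001, -0.068, 0.998, -0.001]
force: [0.1, 0.4, 0.5]
grip_width: 50.8
grip_force: 0.0
```

>>> send_rows(
  plan=[
    [[-0.07, 3.6, 0], 0],
    [[-0.07, 3.6, 0], 0],
    [[-0.07, 3.6, 0], 0],
    [[-0.07, 3.6, 0], 0],
    [[-0.07, 3.6, 0], 0],
  ],
)

```text
clock: 9.3
ee_pos: [495.8, 15.1, 161.1]
tool_rot: [0.001, -0.069, 0.998, -0.0]
force: [0.6, 0.9, 0.7]
grip_width: 51.3
grip_force: 0.0
```

>>> send_rows(
  plan=[
    [[-0.07, 3.6, 0], 0],
    [[-0.08, 3.6, 0], 0],
    [[-0.08, 3.6, 0], 0],
    [[0, 0, 1.9], 0],
    [[0, 0, 2.5], 0],
  ],
)

```text
clock: 9.8
ee_pos: [484.8, 122.6, 118.4]
tool_rot: [0.003, -0.071, 0.997, 0.0]
force: [-0.2, -0.9, -1.0]
grip_width: 51.2
grip_force: 0.0
```

>>> send_rows(
  plan=[
    [[0, 0, 2.5], 0],
    [[0, 0, 2.5], 0],
    [[0, 0, 1.5], 0],
    [[0, 0, 0], 0],
    [[0, 0, 0], 0],
  ],
)

```text
clock: 10.3
ee_pos: [483.4, 121.1, 51.8]
tool_rot: [0.0, -0.07, 0.998, 0.0]
force: [1.0, -0.1, 0.4]
grip_width: 51.4
grip_force: 0.0
```

>>> send_rows(
  plan=[
    [[0, 0, 0.3], 0],
    [[0, 0, 0], 0],
    [[0, 0, 0], 0],
    [[0, 0, 0], 0],
    [[0, 0, 0], 0],
  ],
)

```text
clock: 10.8
ee_pos: [483.4, 121.1, 48.3]
tool_rot: [0.0, -0.07, 0.998, 0.0]
force: [0.5, -0.6, -0.0]
grip_width: 51.5
grip_force: 0.0
```

>>> send_rows(
  plan=[
    [[0, 0, 0], 0],
    [[0, 0, 0], 0],
    [[0, 0, 0], 0],
    [[0, 0, 0], 0],
    [[0, 0, 0], 0],
  ],
  jaw=1,
)

```text
clock: 11.3
ee_pos: [483.2, 121.0, 48.1]
tool_rot: [0.0, -0.07, 0.998, 0.0]
force: [-0.5, -0.5, 1.6]
grip_width: 20.2
grip_force: 30.1
```

>>> send_rows(
  plan=[
    [[0, 0, -1.8], 0],
    [[0, 0, -3.2], 0],
    [[0, 0, -3.2], 0],
    [[0, 0, -3.2], 0],
    [[0.4, -3.1, 0], 0],
  ],
)

```text
clock: 11.8
ee_pos: [486.7, 92.0, 167.5]
tool_rot: [0.005, -0.072, 0.997, 0.001]
force: [0.5, -1.3, -0.4]
grip_width: 20.3
grip_force: 30.1
```

>>> send_rows(
  plan=[
    [[0.4, -3.6, 0], 0],
    [[0.4, -3.6, 0], 0],
    [[0.4, -3.6, 0], 0],
    [[0.4, -3.6, 0], 0],
    [[0.4, -3.6, 0], 0],
  ],
)

```text
clock: 12.3
ee_pos: [488.4, -92.7, 161.8]
tool_rot: [-0.0, -0.07, 0.998, 0.0]
force: [0.2, -0.0, 0.1]
grip_width: 20.5
grip_force: 30.1
```

>>> send_rows(
  plan=[
    [[0.4, -3.6, 0], 0],
    [[0.4, -3.6, 0], 0],
    [[0.33, -3.2, 0], 0],
    [[0, 0, 0], 0],
    [[0, 0, 0], 0],
  ],
)

```text
clock: 12.8
ee_pos: [491.5, -196.1, 161.5]
tool_rot: [-0.0, -0.069, 0.998, 0.001]
force: [-0.3, 0.3, -0.1]
grip_width: 20.3
grip_force: 30.1
```

>>> send_rows(
  plan=[
    [[0, 0, 2], 0],
    [[0, 0, 2], 0],
    [[0, 0, 1.5], 0],
    [[0, 0, 1], 0],
    [[0, 0, 0], 0],
  ],
)

```text
clock: 13.3
ee_pos: [490.7, -194.4, 95.1]
tool_rot: [-0.002, -0.07, 0.998, 0.001]
force: [-0.1, 0.8, -0.3]
grip_width: 20.2
grip_force: 30.1
```

>>> send_rows(
  plan=[
    [[0, 0, 0], 0],
    [[0, 0, 0], 0],
    [[0, 0, 0], 0],
    [[0, 0, 0], 0],
    [[0, 0, 0], 0],
  ],
)

```text
clock: 13.8
ee_pos: [492.2, -196.0, 97.5]
tool_rot: [0.0, -0.069, 0.998, -0.0]
force: [0.0, -0.6, -0.8]
grip_width: 20.0
grip_force: 30.1
```

```bash
python3 - <<'E'
from plant import *
from h import *
import pickle
p,R=st()
c=read_camera("wrist");pickle.dump(c,open("w4.pkl","wb"))
x0,y0,f=180,130,5
a=cv2.resize(c["img"][y0:y0+120,x0:x0+160],(800,600),interpolation=cv2.INTER_CUBIC)
q=(519.6,-191.8,.142)
t=np.linspace(0,2*np.pi,72)
def circ(x,y,z,r,col,o=(0,0)):
    cx=o[0]or q[0]+np.cos(q[2])*x-np.sin(q[2])*y;cy=o[1]or q[1]+np.sin(q[2])*x+np.cos(q[2])*y
    u=((proj(c,np.c_[cx+r*np.cos(t),cy+r*np.sin(t),0*t+z])-[x0,y0]+.5)*f).astype(int)
    for v in u: cv2.circle(a,tuple(int(i) for i in v),1,col,-1)
circ(-29,0,13,11.5,(255,0,0));circ(-59,0,44,7.5,(255,0,0));circ(-59,0,44,6,(255,0,0));circ(-59,52,48,11,(255,255,0))
zb=p[2]-48.8
circ(0,0,zb,10.5,(255,0,255),(p[0]-.5,p[1]))
cv2.imwrite("pics/w4.png",a[:,:,::-1])
E
```

```text
t 13.8 p [ 492.2 -196.    97.5] yaw_y 97.97 z [ 0.001 -0.    -1.   ] F [ 0.  -0.6 -0.8] w 20.0 30.1 j6 -0.64
```

View pics/w4.png

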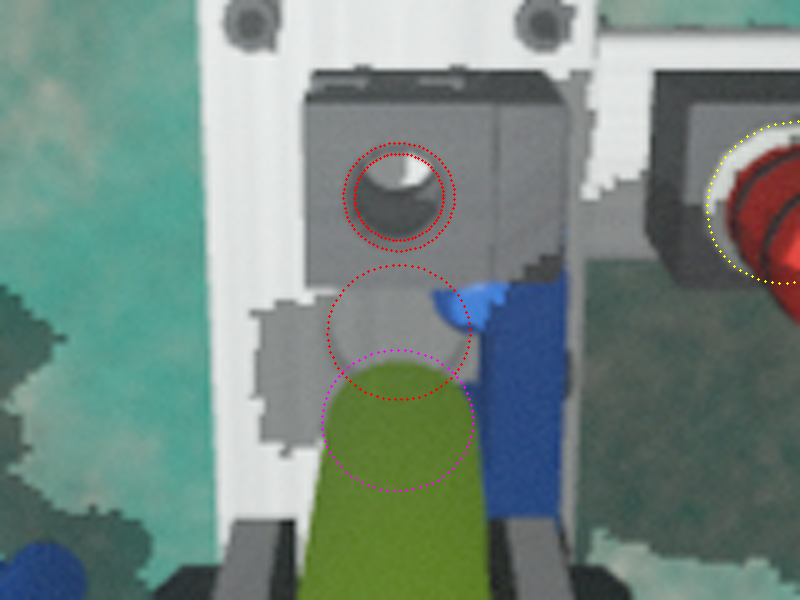

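>>> send_rows(
  plan=[
    [[0.16, 0.02, 0], 0],
    [[0, 0, 1], 0],
    [[0, 0, 1], 0],
    [[0, 0, 1], 0],
    [[0, 0, 0], 0],
  ],
)

```text
clock: 14.35
ee_pos: [489.4, -195.4, 64.4]
tool_rot: [-0.001, -0.069, 0.998, 0.001]
force: [0.7, -1.6, -0.8]
grip_width: 20.0
grip_force: 29.9
```

>>> send_rows(
  plan=[
    [[0, 0, 0.3], 0],
    [[0, 0, 0.3], 0],
    [[0, 0, 0.2], 0],
    [[0, 0, 0], 0],
    [[0, 0, 0], 0],
  ],
)

```text
clock: 14.85
ee_pos: [490.3, -195.8, 59.2]
tool_rot: [0.0, -0.07, 0.998, 0.0]
force: [-0.6, 0.1, -0.9]
grip_width: 20.3
grip_force: 30.0
```

>>> send_rows(
  plan=[
    [[0, 0, 0.3], 0],
    [[0, 0, 0.2], 0],
    [[0, 0, 0.2], 0],
    [[0, 0, 0], 0],
    [[0, 0, 0], 0],
  ],
)

```text
clock: 15.35
ee_pos: [490.4, -195.8, 52.1]
tool_rot: [0.0, -0.07, 0.998, -0.0]
force: [-0.5, -0.3, 0.4]
grip_width: 19.9
grip_force: 30.1
```

>>> send_rows(
  plan=[
    [[0, 0, 0], 0],
    [[0, 0, 0], 0],
    [[0, 0, 0], 0],
    [[0, 0, 0], 0],
    [[0, 0, 0], 0],
  ],
  jaw=-0.2,
)

```text
clock: 15.85
ee_pos: [490.3, -195.9, 52.0]
tool_rot: [-0.0, -0.07, 0.998, -0.0]
force: [0.2, -0.4, -0.1]
grip_width: 51.2
grip_force: 0.0
```

>>> send_rows(
  plan=[
    [[0, 0, -1], 0],
    [[0, 0, -2.5], 0],
    [[0, 0, -2.5], 0],
    [[0, 0, -2.5], 0],
    [[0, 0, -2.5], 0],
  ],
)

```text
clock: 16.35
ee_pos: [490.4, -195.9, 163.9]
tool_rot: [0.0, -0.07, 0.998, -0.0]
force: [0.2, -0.3, 0.1]
grip_width: 51.2
grip_force: 0.0
```

>>> send_rows(
  plan=[
    [[0, 0, 0], 0.14],
    [[0, 0, 0], 0.14],
    [[0, 0, 0], 0.14],
    [[0, 0, 0], 0.14],
    [[0, 0, 0], 0.14],
  ],
)

```text
clock: 16.85
ee_pos: [490.5, -195.9, 163.0]
tool_rot: [0.0, 0.28, 0.96, -0.0]
force: [0.6, -0.1, 0.1]
grip_width: 51.4
grip_force: 0.0
```

>>> send_rows(
  plan=[
    [[0, 0, 0], 0.14],
    [[0, 0, 0], 0.14],
    [[0, 0, 0], 0.14],
    [[0, 0, 0], 0.14],
    [[0, 0, 0], 0.14],
  ],
)

```text
clock: 17.35
ee_pos: [490.5, -195.9, 162.9]
tool_rot: [0.0, 0.592, 0.806, 0.0]
force: [0.5, 0.4, -0.0]
grip_width: 51.1
grip_force: 0.0
```

>>> send_rows(
  plan=[
    [[0, 0, 0], 0.14],
    [[0, 0, 0], 0.03],
    [[0, 0, 0], 0],
    [[0, 0, 0], 0],
    [[0, 0, 0], 0],
  ],
)

```text
clock: 17.85
ee_pos: [490.4, -195.9, 162.3]
tool_rot: [0.0, 0.656, 0.755, 0.0]
force: [-0.1, -0.6, 0.1]
grip_width: 51.2
grip_force: 0.0
```

```bash
python3 - <<'E'
from plant import *
from h import *
import pickle
p,R=st()
d={n:read_camera(n) for n in("scene","side","wrist")};pickle.dump(d,open("c5.pkl","wb"))
print("tocm",cm((550.5,-286.5,p[2]),R,p))
out=np.zeros((600,800,3),np.uint8);out[:384,:512]=d["wrist"]["img"]
c=cv2.resize(d["scene"]["img"][180:250,180:300],(360,210),interpolation=cv2.INTER_CUBIC);out[388:598,:360]=c
c2=cv2.resize(d["side"]["img"][175:245,235:315],(280,245),interpolation=cv2.INTER_CUBIC);out[:245,514:794]=c2
cv2.imwrite("pics/c5.png",out[:,:,::-1])
E
```

```text
t 17.85 p [ 490.4 -195.9  162.3] yaw_y 8.05 z [ 0. -0. -1.] F [-0.1 -0.6  0.1] w 51.2 0.0 j6 0.92
tocm [-9.82  4.68  0.  ]
```

View pics/c5.png

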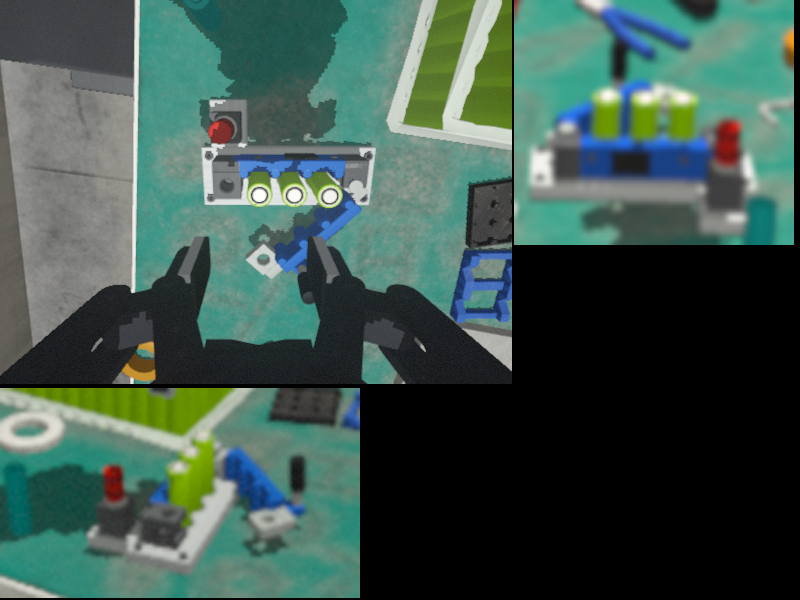

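Three cells stand at equal height in the pockets (wrist tops (259,195), (294,195), (330,197)). Next is the knob.

>>> send_rows(
  plan=[
    [[-3.3, 1.56, 0], 0],
    [[-3.3, 1.56, 0], 0],
    [[-3.22, 1.56, 0], 0],
    [[0, 0, 2], 0],
    [[0, 0, 2], 0],
  ],
)

```text
clock: 18.5
ee_pos: [551.3, -288.1, 121.6]
tool_rot: [0.001, 0.656, 0.754, 0.0]
force: [-0.3, 0.1, 0.9]
grip_width: 51.4
grip_force: 0.0
```

>>> send_rows(
  plan=[
    [[0, 0, 2.5], 0],
    [[0, 0, 2.5], 0],
    [[0, 0, 1.7], 0],
    [[0, 0, 0], 0],
    [[0, 0, 0], 0],
  ],
)

```text
clock: 19.0
ee_pos: [550.1, -286.4, 54.9]
tool_rot: [-0.0, 0.656, 0.755, -0.0]
force: [0.4, -0.6, 0.5]
grip_width: 51.3
grip_force: 0.0
```

>>> send_rows(
  plan=[
    [[0, 0, 0], 0],
    [[0, 0, 0], 0],
    [[0, 0, 0], 0],
    [[0, 0, 0], 0],
    [[0, 0, 0], 0],
  ],
  jaw=1,
  grip_force=20,
)

```text
clock: 19.5
ee_pos: [551.3, -287.3, 56.8]
tool_rot: [0.002, 0.656, 0.755, 0.0]
force: [0.1, -0.3, 5.5]
grip_width: 14.0
grip_force: 20.2
```

```bash
python3 - <<'E'
from h import *
p,R=st()
h=np.array([578.0,-183.4]);v=p[:2]-h;g=np.arctan2(v[1],v[0])-np.arctan2(-40,-99)-.142;g=(g+np.pi)%(2*np.pi)-np.pi
r=np.linalg.norm(v);print("r",r,"gate",g)
last=p.copy()
n=10
for i in range(1,n+1):
    a=np.arctan2(-40,-99)+.142+g*(1-i/n);t=np.array([*(h+107*np.array([np.cos(a),np.sin(a)])),p[2]])
    print(i,cm(t,R,last),t.round(1));last=t
E
```

```text
t 19.5 p [ 551.3 -287.3   56.8] yaw_y 8.02 z [ 0.002 -0.002 -1.   ] F [ 0.1 -0.3  5.5] w 14.0 20.2 j6 0.84
r 107.24049661967068 gate 0.7929552523655303
1 [ 0.38 -0.76 -0.  ] [ 543.2 -284.6   56.8]
2 [ 0.41 -0.74 -0.  ] [ 535.3 -281.5   56.8]
3 [ 0.47 -0.7  -0.  ] [ 527.7 -277.8   56.8]
4 [ 0.53 -0.67 -0.  ] [ 520.3 -273.5   56.8]
5 [ 0.58 -0.62 -0.  ] [ 513.4 -268.7   56.8]
6 [ 0.62 -0.57 -0.  ] [ 506.8 -263.3   56.8]
7 [ 0.67 -0.52 -0.  ] [ 500.7 -257.4   56.8]
8 [ 0.71 -0.47 -0.  ] [ 495.1 -251.1   56.8]
9 [ 0.74 -0.41 -0.  ] [ 490.  -244.3   56.8]
10 [ 0.77 -0.35 -0.  ] [ 485.5 -237.1   56.8]
```

>>> send_rows(
  plan=[
    [[0.38, -0.76, 0], 0],
    [[0.41, -0.74, 0], 0],
    [[0.47, -0.7, 0], 0],
    [[0.53, -0.67, 0], 0],
    [[0.58, -0.62, 0], 0],
  ],
)

```text
clock: 20.0
ee_pos: [513.0, -268.9, 56.6]
tool_rot: [0.002, 0.656, 0.755, 0.0]
force: [1.3, -3.3, 5.4]
grip_width: 14.0
grip_force: 20.4
```

>>> send_rows(
  plan=[
    [[0.62, -0.57, 0], 0],
    [[0.67, -0.52, 0], 0],
    [[0.71, -0.47, 0], 0],
    [[0.7, -0.41, 0], 0],
    [[0, 0, 0], 0],
  ],
)

```text
clock: 20.5
ee_pos: [489.2, -243.7, 56.3]
tool_rot: [0.001, 0.656, 0.755, 0.0]
force: [0.6, -0.7, 6.8]
grip_width: 13.9
grip_force: 20.6
```

```bash
cat >> h.py <<'E'
def gate(p):
    v=p[:2]-np.array([578.0,-183.4]);g=np.arctan2(v[1],v[0])-np.arctan2(-40,-99)-.142;print("r",np.linalg.norm(v).round(1),"gate",((g+np.pi)%(2*np.pi)-np.pi).round(3))
E
python3 - <<'E'
from h import *
p,R=st();gate(p);print(cm((485.7,-237,p[2]),R,p))
E
```

```text
t 20.5 p [ 489.2 -243.7   56.3] yaw_y 8.02 z [ 0.002 -0.001 -1.   ] F [ 0.6 -0.7  6.8] w 13.9 20.6 j6 0.85
r 107.3 gate 0.07
[ 0.71 -0.26 -0.  ]
```

Final push, slightly beyond the stop.

>>> send_rows(
  plan=[
    [[0.35, -0.15, 0], 0],
    [[0.3, -0.12, 0], 0],
    [[0.15, -0.06, 0], 0],
    [[0, 0, 0], 0],
    [[0, 0, 0], 0],
  ],
)

```text
clock: 21.0
ee_pos: [485.9, -238.0, 56.3]
tool_rot: [0.002, 0.656, 0.755, -0.0]
force: [2.3, -4.6, 6.2]
grip_width: 13.9
grip_force: 20.6
```

```bash
python3 - <<'E'
from h import *
p,R=st();gate(p);print(cm((485.7,-237,p[2]),R,p))
E
```

```text
t 21.0 p [ 485.9 -238.    56.3] yaw_y 7.98 z [ 0.003 -0.003 -1.   ] F [ 2.3 -4.6  6.2] w 13.9 20.6 j6 0.85
r 107.1 gate 0.009
[ 0.1  -0.01 -0.  ]
```

>>> send_rows(
  plan=[
    [[0.1, -0.04, 0], 0],
    [[0.1, -0.04, 0], 0],
    [[0, 0, 0], 0],
    [[0, 0, 0], 0],
    [[0, 0, 0], 0],
  ],
)

```text
clock: 21.5
ee_pos: [485.9, -237.8, 56.4]
tool_rot: [0.004, 0.656, 0.755, -0.001]
force: [4.5, -7.5, 2.8]
grip_width: 13.6
grip_force: 20.4
```

```bash
python3 - <<'E'
from h import *
p,R=st();gate(p)
E
```

```text
t 21.5 p [ 485.9 -237.8   56.4] yaw_y 7.98 z [ 0.005 -0.006 -1.   ] F [ 4.5 -7.5  2.8] w 13.6 20.4 j6 0.85
r 107.0 gate 0.007
```

The gate is on its stop. Release, rise, and turn back so the fingers close along the jig's y.

>>> send_rows(
  plan=[
    [[-0.2, 0.07, 0], 0],
    [[0, 0, 0], 0],
    [[0, 0, 0], 0],
    [[0, 0, 0], 0],
    [[0, 0, 0], 0],
  ],
)

```text
clock: 22.0
ee_pos: [485.9, -237.8, 56.3]
tool_rot: [0.002, 0.656, 0.755, -0.0]
force: [3.1, -4.2, 6.5]
grip_width: 13.7
grip_force: 20.7
```

>>> send_rows(
  plan=[
    [[0, 0, 0], 0],
    [[0, 0, 0], 0],
    [[0, 0, 0], 0],
    [[0, 0, 0], 0],
    [[0, 0, 0], 0],
  ],
  jaw=0.2,
)

```text
clock: 22.5
ee_pos: [484.1, -236.0, 54.3]
tool_rot: [-0.001, 0.656, 0.755, -0.0]
force: [-0.4, 0.4, -0.0]
grip_width: 34.3
grip_force: 0.0
```

>>> send_rows(
  plan=[
    [[0, 0, -1.5], 0],
    [[0, 0, -2.5], 0],
    [[0, 0, -2.5], 0],
    [[0, 0, -2.5], 0],
    [[0, 0, -2], 0],
  ],
)

```text
clock: 23.0
ee_pos: [485.3, -236.8, 168.2]
tool_rot: [0.001, 0.656, 0.755, 0.0]
force: [-0.0, 0.5, -0.4]
grip_width: 34.2
grip_force: 0.0
```

>>> send_rows(
  plan=[
    [[0, 0, 0], -0.14],
    [[0, 0, 0], -0.14],
    [[0, 0, 0], -0.14],
    [[0, 0, 0], -0.14],
    [[0, 0, 0], -0.14],
  ],
)

```text
clock: 23.5
ee_pos: [485.0, -236.6, 166.5]
tool_rot: [0.001, 0.355, 0.935, -0.0]
force: [0.6, -0.1, 0.5]
grip_width: 34.2
grip_force: 0.0
```

>>> send_rows(
  plan=[
    [[0, 0, 0], -0.14],
    [[0, 0, 0], -0.14],
    [[0, 0, 0], -0.14],
    [[0, 0, 0], -0.14],
    [[0, 0, 0], -0.14],
  ],
)

```text
clock: 24.0
ee_pos: [485.0, -236.6, 166.5]
tool_rot: [0.001, 0.012, 1.0, -0.0]
force: [0.9, 0.9, 0.6]
grip_width: 34.1
grip_force: 0.0
```

>>> send_rows(
  plan=[
    [[0, 0, 0], -0.14],
    [[0, 0, 0], -0.03],
    [[0, 0, 0], 0],
    [[0, 0, 0], 0],
    [[0, 0, 0], 0],
  ],
)

```text
clock: 24.5
ee_pos: [484.7, -236.5, 165.2]
tool_rot: [0.0, -0.069, 0.998, -0.0]
force: [-0.6, -0.4, 0.4]
grip_width: 34.2
grip_force: 0.0
```

```bash
python3 - <<'E'
from plant import *
from h import *
import pickle
p,R=st()
c=read_camera("wrist");pickle.dump(c,open("w6.pkl","wb"))
print(cm((454,-148.8,p[2]),R,p))
x0,y0,f=170,30,4
a=cv2.resize(c["img"][y0:y0+150,x0:x0+200],(800,600),interpolation=cv2.INTER_CUBIC)
q=(519.6,-191.8,.142);t=np.linspace(0,2*np.pi,72)
def circ(x,y,z,r,col):
    cx=q[0]+np.cos(q[2])*x-np.sin(q[2])*y;cy=q[1]+np.sin(q[2])*x+np.cos(q[2])*y
    u=((proj(c,np.c_[cx+r*np.cos(t),cy+r*np.sin(t),0*t+z])-[x0,y0]+.5)*f).astype(int)
    for v in u: cv2.circle(a,tuple(int(i) for i in v),1,col,-1)
circ(-59,0,44,7.5,(255,0,0));circ(-59,52,48,11,(255,255,0));circ(-59,52,80,9,(255,255,0));circ(-40,-40,76,7.5,(255,0,255));circ(-29,0,74,10.5,(255,0,255))
cv2.imwrite("pics/w6.png",a[:,:,::-1])
E
```

```text
t 24.5 p [ 484.7 -236.5  165.2] yaw_y 97.91 z [ 0. -0. -1.] F [-0.6 -0.4  0.4] w 34.2 0.0 j6 -0.72
[ 1.84  9.11 -0.  ]
```

View pics/w6.png

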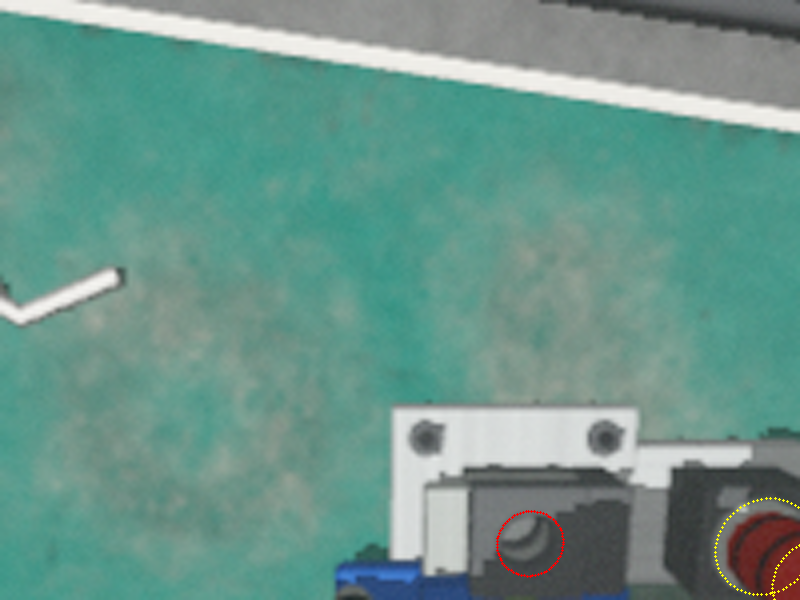

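The crop shows the lug hole at (529,543) matching the projected circle, with the tongue between the lugs. The pin at (775,550) also matches its projected flange. Now gripping the pin.

>>> send_rows(
  plan=[
    [[0.6, 3.03, 0], 0],
    [[0.6, 3.03, 0], 0],
    [[0.64, 3.05, 0], 0],
    [[0, 0, 2], 0],
    [[0, 0, 2], 0],
  ],
)

```text
clock: 25.05
ee_pos: [454.5, -148.3, 125.7]
tool_rot: [0.001, -0.07, 0.998, -0.001]
force: [0.8, 0.5, -0.9]
grip_width: 34.3
grip_force: 0.0
```

>>> send_rows(
  plan=[
    [[0, 0, 2.5], 0],
    [[0, 0, 2.5], 0],
    [[0, 0, 1.5], 0],
    [[0, 0, 0.4], 0],
    [[0, 0, 0], 0],
  ],
)

```text
clock: 25.55
ee_pos: [453.3, -148.6, 55.5]
tool_rot: [-0.001, -0.069, 0.998, 0.0]
force: [-0.2, -0.6, -1.2]
grip_width: 34.3
grip_force: 0.0
```

>>> send_rows(
  plan=[
    [[0, 0, 0], 0],
    [[0, 0, 0], 0],
    [[0, 0, 0], 0],
    [[0, 0, 0], 0],
    [[0, 0, 0], 0],
  ],
)

```text
clock: 26.05
ee_pos: [454.1, -149.0, 56.4]
tool_rot: [0.0, -0.07, 0.998, -0.0]
force: [0.1, -0.5, 0.9]
grip_width: 34.2
grip_force: 0.0
```

>>> send_rows(
  plan=[
    [[0, 0, 0], 0],
    [[0, 0, 0], 0],
    [[0, 0, 0], 0],
    [[0, 0, 0], 0],
    [[0, 0, 0], 0],
  ],
  jaw=1,
  grip_force=40,
)

```text
clock: 26.55
ee_pos: [454.0, -148.9, 56.2]
tool_rot: [0.0, -0.07, 0.998, -0.0]
force: [-0.9, 1.4, 1.3]
grip_width: 16.4
grip_force: 39.1
```

```bash
python3 -c "
from h import *
st()"
```

```text
t 26.55 p [ 454.  -148.9   56.2] yaw_y 97.98 z [ 0. -0. -1.] F [-0.9  1.4  1.3] w 16.4 39.1 j6 -0.6
```

>>> send_rows(
  plan=[
    [[0, 0, -0.7], 0],
    [[0, 0, -1.2], 0],
    [[0, 0, -1.2], 0],
    [[0, 0, -0.9], 0],
    [[0, 0, 0], 0],
  ],
)

```text
clock: 27.05
ee_pos: [455.3, -149.6, 98.5]
tool_rot: [0.002, -0.07, 0.998, -0.001]
force: [0.4, 0.1, -1.0]
grip_width: 16.4
grip_force: 39.0
```

>>> send_rows(
  plan=[
    [[0, -1.3, 0], 0],
    [[0, -1.5, 0], 0],
    [[0, -1.4, 0], 0],
    [[0, -1.0, 0], 0],
    [[0, 0, 0], 0],
  ],
)

```text
clock: 27.55
ee_pos: [461.0, -202.1, 95.6]
tool_rot: [-0.0, -0.068, 0.998, 0.0]
force: [-0.1, 0.5, -0.9]
grip_width: 16.6
grip_force: 39.1
```

>>> send_rows(
  plan=[
    [[0, 0, 0.5], 0],
    [[0, 0, 0], 0],
    [[0, 0, 0], 0],
    [[0, 0, 0], 0],
    [[0, 0, 0], 0],
  ],
)

```text
clock: 28.05
ee_pos: [461.2, -200.0, 91.2]
tool_rot: [0.0, -0.07, 0.998, -0.0]
force: [0.2, -0.0, -1.1]
grip_width: 16.7
grip_force: 39.1
```

```bash
python3 - <<'E'
from plant import *
from h import *
import pickle
p,R=st()
c=read_camera("wrist");pickle.dump(c,open("w7.pkl","wb"))
x0,y0,f=180,130,5
a=cv2.resize(c["img"][y0:y0+120,x0:x0+160],(800,600),interpolation=cv2.INTER_CUBIC)
q=(519.6,-191.8,.142);t=np.linspace(0,2*np.pi,72)
def circ(cx,cy,z,r,col):
    u=((proj(c,np.c_[cx+r*np.cos(t),cy+r*np.sin(t),0*t+z])-[x0,y0]+.5)*f).astype(int)
    for v in u: cv2.circle(a,tuple(int(i) for i in v),1,col,-1)
L=(461.2,-200.1);circ(*L,44,7.5,(0,255,0));zo=p[2]-12.2
circ(p[0],p[1],zo,11,(255,255,0));circ(p[0],p[1],zo-30,2.5,(255,255,0));circ(p[0],p[1],zo-22,5,(255,255,0))
cv2.imwrite("pics/w7.png",a[:,:,::-1])
E
```

```text
t 28.05 p [ 461.2 -200.    91.2] yaw_y 98.01 z [ 0. -0. -1.] F [ 0.2 -0.  -1.1] w 16.7 39.1 j6 -0.68
```

View pics/w7.png

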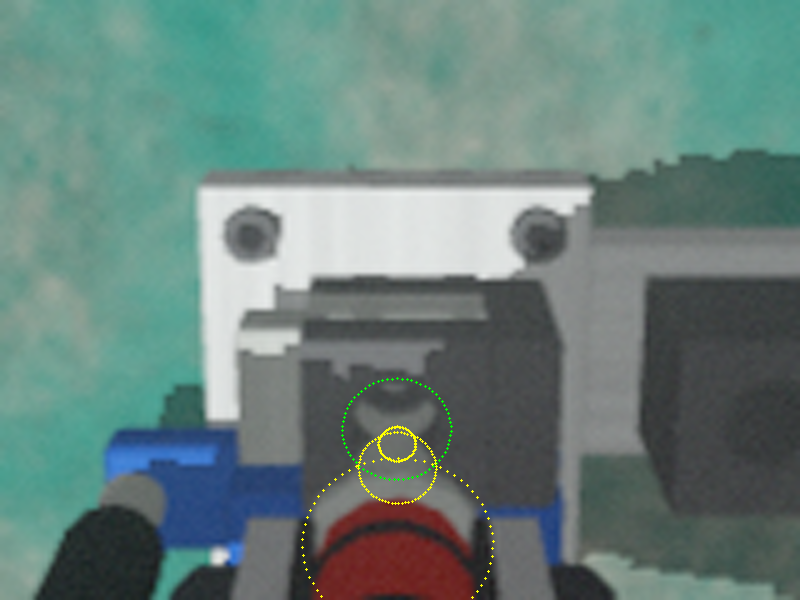

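The pin stands over the hole, tip near (397,440) inside the chamfer circle. Lowering with a force check.

>>> send_rows(
  plan=[
    [[0, 0, 0.4], 0],
    [[0, 0, 0.4], 0],
    [[0, 0, 0.4], 0],
    [[0, 0, 0], 0],
    [[0, 0, 0], 0],
  ],
)

```text
clock: 28.6
ee_pos: [460.8, -200.2, 78.7]
tool_rot: [-0.0, -0.07, 0.998, 0.0]
force: [0.1, 0.7, -0.5]
grip_width: 16.8
grip_force: 39.1
```

>>> send_rows(
  plan=[
    [[0, 0, 0.2], 0],
    [[0, 0, 0.2], 0],
    [[0, 0, 0.1], 0],
    [[0, 0, 0], 0],
    [[0, 0, 0], 0],
  ],
)

```text
clock: 29.1
ee_pos: [461.1, -200.3, 74.0]
tool_rot: [-0.0, -0.07, 0.998, 0.0]
force: [0.0, 1.0, -0.7]
grip_width: 16.5
grip_force: 39.1
```

>>> send_rows(
  plan=[
    [[0, 0, 0.3], 0],
    [[0, 0, 0.3], 0],
    [[0, 0, 0.3], 0],
    [[0, 0, 0.3], 0],
    [[0, 0, 0], 0],
  ],
)

```text
clock: 29.6
ee_pos: [460.6, -200.1, 61.2]
tool_rot: [-0.001, -0.07, 0.998, 0.0]
force: [-0.5, 0.2, -1.5]
grip_width: 16.5
grip_force: 39.1
```

>>> send_rows(
  plan=[
    [[0, 0, 0.2], 0],
    [[0, 0, 0.2], 0],
    [[0, 0, 0.1], 0],
    [[0, 0, 0], 0],
    [[0, 0, 0], 0],
  ],
)

```text
clock: 30.1
ee_pos: [461.1, -200.4, 57.0]
tool_rot: [0.0, -0.07, 0.998, -0.0]
force: [-0.4, -0.2, -0.7]
grip_width: 16.5
grip_force: 39.1
```

```bash
python3 -c "
from h import *
st()"
```

```text
t 30.1 p [ 461.1 -200.4   57. ] yaw_y 97.98 z [ 0. -0. -1.] F [-0.4 -0.2 -0.7] w 16.5 39.1 j6 -0.68
```

Press gently on until the flange seats.

>>> send_rows(
  plan=[
    [[0, 0, 0.1], 0],
    [[0, 0, 0.1], 0],
    [[0, 0, 0], 0],
    [[0, 0, 0], 0],
    [[0, 0, 0], 0],
  ],
)

```text
clock: 30.6
ee_pos: [461.4, -200.5, 56.2]
tool_rot: [0.0, -0.07, 0.998, -0.0]
force: [-1.3, 0.7, 6.5]
grip_width: 16.6
grip_force: 39.6
```

```bash
python3 -c "
from h import *
st()"
```

```text
t 30.6 p [ 461.4 -200.5   56.2] yaw_y 97.98 z [ 0.001 -0.001 -1.   ] F [-1.3  0.7  6.5] w 16.6 39.6 j6 -0.68
```

>>> send_rows(
  plan=[
    [[0, 0, 0], 0],
    [[0, 0, 0], 0],
    [[0, 0, 0], 0],
    [[0, 0, 0], 0],
    [[0, 0, 0], 0],
  ],
  jaw=0.3,
)

```text
clock: 31.1
ee_pos: [461.0, -200.3, 54.7]
tool_rot: [-0.0, -0.07, 0.998, 0.0]
force: [-0.1, 0.4, 0.4]
grip_width: 30.1
grip_force: 0.0
```

>>> send_rows(
  plan=[
    [[0, 0, -1], 0],
    [[0, 0, -2.5], 0],
    [[0, 0, -2.5], 0],
    [[0, 0, -2.5], 0],
    [[0, 0, -2], 0],
  ],
)

```text
clock: 31.6
ee_pos: [461.6, -200.7, 162.6]
tool_rot: [0.001, -0.07, 0.998, -0.001]
force: [1.3, 0.0, -0.2]
grip_width: 30.3
grip_force: 0.0
```

>>> send_rows(
  plan=[
    [[-2.3, 0, 0], 0],
    [[-2.3, 0, 0], 0],
    [[-2.3, 0.04, 0], 0],
    [[0, 0, 0], 0],
    [[0, 0, 0], 0],
  ],
  jaw=-1,
  grip_force=20,
)

```text
clock: 32.1
ee_pos: [529.4, -190.3, 160.4]
tool_rot: [-0.0, -0.07, 0.998, -0.0]
force: [-0.2, 0.9, 0.2]
grip_width: 85.3
grip_force: 0.0
```

```bash
python3 - <<'E'
from plant import *
from h import *
import pickle
p,R=st();print(cm((529.5,-190.4,p[2]),R,p))
d={n:read_camera(n) for n in("scene","side","wrist")};pickle.dump(d,open("c8.pkl","wb"))
# red handle in the scene & side views vs. model at the home place
q=(461.2,-200.1)
for n in("scene","side"):
    c=d[n];b,g,r=[c["img"][:,:,i].astype(int) for i in(2,1,0)]
    pr=proj(c,[[*q,64],[*q,80]]);x,y=pr[0].astype(int)
    m=(r>110)&(g<70)&(b<70);ys,xs=np.nonzero(m[y-25:y+25,x-25:x+25]);print(n,pr.round(1).tolist(),"red mean",xs.mean()+x-25,ys.mean()+y-25,"top",ys.min()+y-25,len(xs))
E
```

```text
t 32.1 p [ 529.4 -190.3  160.4] yaw_y 98.01 z [-0. -0. -1.] F [-0.2  0.9  0.2] w 85.3 0.0 j6 -0.6
[-0.01 -0.01 -0.  ]
scene [[234.8, 215.3], [234.6, 210.3]] red mean 235.65909090909093 214.3181818181818 top 210 44
side [[294.3, 206.4], [294.7, 201.0]] red mean 293.96 206.06 top 201 50
```

The pin is home: the red handle matches the model in both views. I'll go down over the pads and squeeze.

>>> send_rows(
  plan=[
    [[0, 0, 2], 0],
    [[0, 0, 2.5], 0],
    [[0, 0, 2.5], 0],
    [[0, 0, 2], 0],
    [[0, 0, 1], 0],
  ],
)

```text
clock: 32.75
ee_pos: [527.3, -189.9, 57.8]
tool_rot: [-0.002, -0.069, 0.998, 0.001]
force: [-0.3, -0.2, 0.2]
grip_width: 85.3
grip_force: 0.0
```

>>> send_rows(
  plan=[
    [[0, 0, 1.2], 0],
    [[0, 0, 1.2], 0],
    [[0, 0, 1], 0],
    [[0, 0, 0.4], 0],
    [[0, 0, 0], 0],
  ],
)

```text
clock: 33.25
ee_pos: [529.0, -190.2, 21.4]
tool_rot: [-0.001, -0.07, 0.998, 0.0]
force: [0.1, 0.9, 0.0]
grip_width: 85.1
grip_force: 0.0
```

>>> send_rows(
  plan=[
    [[0, 0, 0], 0],
    [[0, 0, 0], 0],
    [[0, 0, 0], 0],
    [[0, 0, 0], 0],
    [[0, 0, 0], 0],
  ],
  jaw=1,
  grip_force=20,
)

```text
clock: 33.75
ee_pos: [529.9, -190.2, 23.0]
tool_rot: [0.001, -0.07, 0.998, 0.0]
force: [-0.5, 2.5, 5.4]
grip_width: 51.0
grip_force: 24.3
```

>>> send_rows(
  plan=[
    [[0, 0, 0], 0],
    [[0, 0, 0], 0],
    [[0, 0, 0], 0],
    [[0, 0, 0], 0],
    [[0, 0, 0], 0],
  ],
)

```text
clock: 34.25
ee_pos: [529.9, -190.2, 23.0]
tool_rot: [0.001, -0.07, 0.998, 0.0]
force: [-0.9, 2.6, 5.4]
grip_width: 51.2
grip_force: 24.4
```

```bash
python3 -c "
from h import *
p,R=st();print(cm((529.5,-190.4,p[2]),R,p))"
```

```text
t 34.25 p [ 529.9 -190.2   23. ] yaw_y 97.99 z [ 0.001  0.    -1.   ] F [-0.9  2.6  5.4] w 51.2 24.4 j6 -0.6
[ 0.05 -0.02 -0.  ]
```

```bash
python3 -c "
from plant import hand_in
print(hand_in())"
```

```text
the job is handed in; nothing more can be done
None
```

I handed in the job at about 34 s, with both cells seated, the swing jaw shut on its stop and the pin home. The gripper is still squeezing the pads at about 24 N, since its minimum is 20 N rather than 15 N; the hand-in returned no verdict.

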